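# Draw the dust filter and hold it over the sweeps tray

## Task

On the white dust extractor press the red stop key and then the blue filter-shake key, one key at a time and never the green start key; then lift the grey hatch right up and draw out the filter cassette standing beneath it by its yellow tab. Finish while holding the cassette still and upright in the gripper, lengthwise along the steel sweeps tray and over its middle, clear of everything, with its lower edge about a hand's width (some 8 cm) above the bench. Do not tip the cassette over on the way and leave the tray and the other loose things on the bench where they are.

Things in the scene. Friction and masses are not known exactly. Their poses are not given: they have to be found in the camera images.
- extractor: White bench-top dust extractor, 200 (x) x 250 (y) x 155 (z) mm, fixed to the bench. Origin: centre of its underside, on the bench; x to its rear (away from the robot at yaw 0), y to its left, z up. The open filter bay is in its left part: 120 x 120 mm inside, centred at x -5, y +50 mm, open at the top (z 155 mm) once the hatch is up, floor at z 20 mm. The key panel is on top at its right, keys in a row along x at y -78 mm.
- key_start_top (a point): Centre of the top face of the green START key, nearest the robot (extractor x -52 mm). Leave it alone.
- key_stop_top (a point): Centre of the top face of the red STOP key, the middle one (extractor x 0). Press straight down.
- key_shake_top (a point): Centre of the top face of the blue FILTER-SHAKE key, farthest from the robot (extractor x +52 mm). Press straight down.
- key_start (a joint): Spring key on the extractor's top panel, cap 26 mm across, travel 6 mm, about 4.5 N to push fully down, springs back; pressed counts from 4 mm. 0 = up, 0.006 = fully down.
- key_stop (a joint): Spring key on the extractor's top panel, cap 26 mm across, travel 6 mm, about 4.5 N to push fully down, springs back; pressed counts from 4 mm. 0 = up, 0.006 = fully down.
- key_shake (a joint): Spring key on the extractor's top panel, cap 26 mm across, travel 6 mm, about 4.5 N to push fully down, springs back; pressed counts from 4 mm. 0 = up, 0.006 = fully down.
- hatch (a joint): Grey hatch over the filter bay, 142 (along x) x 140 (along y) x 8 mm, lying flat on the extractor's top at 0; its free edge toward the robot lifts up and back about the rear hinge; rad, 0 = shut, 1.9 = fully open against its stop (leaning back past upright). Stiff friction hinge: it stays where it is left; about 2 N at the handle lifts it, and it can also be pushed further open at its free edge.
- hatch_hinge (a point): Point on the hatch's hinge axis, at the middle of its rear edge (extractor x +66, y +50, z +157 mm). The axis runs along extractor y. Axes turn with the hatch.
- hatch_grip (a point): Middle of the bar of the hatch's black D-shaped pull handle: a round bar 10 mm thick along hatch y, 66 mm clear between its two posts, standing up from the hatch's front edge; the bar's axis is 26 mm above the hatch's top face, 134 mm forward of the hinge axis and (shut) 31 mm above it. The hatch's free edge is 10 mm nearer the robot (144 mm from the hinge axis). z is normal to the hatch, up when shut.
- filter_mid (a point): Centre of the filter cassette's body (aluminium frame with white pleats): 112 mm long (its x), 22 mm thick (its y), 84 mm high (its z), about 0.16 kg; the frame's lower edge is 42 mm below this point. It stands upright and loose in the bay, along extractor x, its two ends in open-topped U-guides with 2 mm play each side, guides reaching 70 mm above its lower edge: draw it straight up at least 75 mm.
- filter_tab (a point): Centre of the cassette's yellow pull tab, 60 mm above the cassette's centre: 44 mm long (cassette x), 10 mm thick (cassette y), 36 mm high; its top is 18 mm above this point (in the bay: 15 mm below the extractor's top face), its foot stands on the 22 mm thick frame 18 mm below.
- tray: Empty stainless sweeps tray, loose, 0.5 kg, 200 (its x) x 130 (its y) x 22 mm high, walls 3 mm. Origin: centre of its underside. Stands left or right of the extractor.
- unit: Grey micromotor control unit with its handpiece docked on top, fixed, 150 x 120 mm, 115 mm high; origin under its centre. Stands on the other side of the extractor from the tray. Leave it alone.
- block: Bystander: steel bench block on a rubber pad, 66 x 66 x 24 mm, origin under its centre.
- hammer: Bystander: hammer lying on the bench, 200 mm long.
- jar: Bystander: jar with a black cap, 52 mm across, 62 mm high, origin under its centre.
- clamp: Bystander: wooden ring clamp lying on the bench, 115 x 24 x 24 mm, origin under its centre.
- cup: Bystander: blue mug, 76 mm across, 85 mm high, origin under its centre.
- brush: Bystander: bench brush lying on the bench, 165 mm long, 21 mm high, origin under its centre.
- loupe: Bystander: black eye loupe, 38 mm across, 34 mm high, origin under its centre.
Not all that is in view belongs to the job. Leave any pink look-alike of the tray alone.

How it is judged:
By the outcome, as a careful person would: the job done as asked, in the order asked, and still so for the second after the job is handed in, while the arm keeps its last pose, push and grip.
It also fails if it takes over 72 s, if anything falls off the work surface, if the arm or the gripper's body presses on something with over 40 N, if the wrist force passes 120 N, or if a joint passes its speed limit or range.

## Robot

A 7-joint arm with a two-finger parallel gripper is mounted at the origin on the work surface. World frame = base frame: x ahead of the robot, y to its left, z up, the work surface at z = 0. Lengths are in m, angles in rad, forces in N, time in s.
With the tool pointing down it reaches from about 0.4 to 0.875 m from the base axis. Payload 19.3 kg.
Tool frame: the origin (TCP) lies at the very end of the fingers, on their centre line; the grasp point (between the pads) lies 19 mm behind it (r.grip_depth is the distance from the TCP to the grasp point, in m); x points along the fingers, z is the direction in which the jaws open and shut, and the axes are right-handed (so a half turn about x gives the same grasp; the last joint's range is limited). The gripper opens to 85 mm and grips with 20 to 120 N. Pads are 22 mm wide; open, the fingers measure 114 mm over their backs; the gripper's body (76 mm by 85 mm) begins 54 mm behind the grasp point. The pads swing forward as they close: fully open they stand 13 mm farther back than shut.
Start: joints at [-1.218, 0.521, -0.036, 1.599, 0.021, 1.021, -0.113], TCP at [0.256, 0.57, 0.231] pointing down, gripper open.
Joint ranges: [-2.91, 2.91], [-0.3, 2.13], [-1.5, 1.42], [0.17, 2.43], [-1.26, 4.41], [0.16, 1.93], [-2.52, 2.52]. Speed limits (rad/s): [1.89, 1.89, 2.39, 2.39, 3.01, 3.01, 3.01].

## Interface

Orientations are given as [roll, pitch, yaw] about the fixed x, y, z axes, in that order (R = Rz(yaw) Ry(pitch) Rx(roll)).
In Python, from workcell import status, imaging, finish_job, r gives the robot as it stands. The module is installed in compiled form; this text tells all that it offers.
- The arm moves only by the tool step_arm, never from a script. Its arguments are lists of equal length, an entry for each row: "delta_pos": the shift along the world's x, y, z in m, a list of three; "roll": the turn about the world's z in rad. A call has 1 to 10 rows; each row is the pose to reach, as a shift and turn from the pose commanded when the call began; what a row does not reach only later rows make up. A row lasts 1/10 s, in which the tool goes at most 50 mm and 8.59 degrees, less where a joint would pass 70% of its speed; a pose out of reach is approached as far as the arm can. A call with a gripper value outside its range is refused whole. "claw" is the gripper command: -1 is shut, 1 is fully open, values between are in proportion, set as the call begins (left out, the last holds). The fingers move at their own pace and stop on an object; "squeeze" is the grip in N (left out, the last holds). Time passes only in rows, so rows that repeat a pose let the fingers close. It gives the time, the measured TCP pose, the force and the opening at its end, in the units of the state.
- status.read_state(): the state, without advancing time (a new reading comes with each control period).
- imaging.get_image(name): name is "scene" or "top" or "wrist"; returns the picture (480x640x3 uint8, red, green, blue); there is no depth.
- imaging.camera_info(name): a dict with "fx", "fy", "cx", "cy" (pixels), "k1" (the pictures are not rectified: a ray, as slopes to the right and down, at radius r is drawn at 1 + k1 r^2 times it, then the intrinsics apply), "world_to_cam" (4x4, takes a point from world to camera coordinates). Camera axes: x right, y down, z forward; pixel columns grow to the right and rows downward; lengths in m; the calibration is good to about 2 mm. A picture is of the moment at which its call begins: read the wrist's pose just before it. camera_info takes no time and is no camera call; for the wrist camera it gives the pose at the moment of the call.
- finish_job(): hands the job in, once; it reports no verdict.
The state is a dict: "time_s": time; "joints": joint angles; "joint_velocities": joint speeds; "joint_torque": joint torques, N m; "tcp_pos": TCP position; "ee_rot": TCP orientation; "force": force on the tool from outside, world axes, zero at the start; "ft_torque": the same for the moment, N m; "grip_width": finger opening in m.
Only numpy, scipy, OpenCV 4.12 (cv2) and the standard library are available. Lean on these libraries where they do the work, as an engineer would, in place of code of your own. Each camera call takes 0.05 s, during which the arm holds its last target.

## Working session

There is one attempt and no reset: what is moved stays moved. The work goes in short steps, Python scripts to look and compute and a tool call to move; the robot and the scene stay as the last step left them, time stands still between calls to the robot, and variables do not carry over. Pictures are saved under pics/ and viewed, and the job is handed in when it is done.

Besides the shell and the picture viewer there is one more tool, called after "Call:" in YAML: its name, and indented under it one key for each argument. step_arm: Moves the arm, as the interface text tells. Its arguments: {"type":"object","properties":{"delta_pos":{"type":"array"},"roll":{"type":"array"},"claw":{"type":"number"},"squeeze":{"type":"number"}},"required":["delta_pos","roll"]}

```bash
ls; mkdir -p pics; python3 - <<'E'
from workcell import status, imaging, r
import cv2
print(status.read_state()); print(r, r.grip_depth)
for n in ("scene","top","wrist"):
    i=imaging.camera_info(n); print(n,i)
    cv2.imwrite(f"pics/{n}0.png",imaging.get_image(n)[:,:,::-1])
E
```

```text
pics
{'time_s': 0.0, 'joints': array([-1.21816657,  0.52204468, -0.03631097,  1.59998081,  0.02118913,
        1.02106871, -0.11281717]), 'joint_velocities': array([-0.0001865 , -0.00011224,  0.00039507, -0.00136639, -0.00103325,
        0.00073948,  0.00044675]), 'joint_torque': array([ 1.59777846e-03, -9.27094173e+01,  1.98003821e+00, -3.69936776e+01,
        1.77595048e-02,  7.87111087e-03, -9.80765071e-05]), 'tcp_pos': array([0.25637146, 0.56964962, 0.23071653]), 'ee_rot': array([-3.07271978,  1.56967934, -1.92480077]), 'force': array([-0.69412186,  0.64838121, -0.39681225]), 'ft_torque': array([0.0083493 , 0.09223114, 0.01720161]), 'grip_width': 0.08567064316608133}
<Robot object at 0x7f74d71ffa10> 0.0187
scene {'fx': 445.8506451980529, 'fy': 445.8506451980529, 'cx': 317.7829523689336, 'cy': 244.61279911833333, 'k1': -0.07839409303408644, 'world_to_cam': array([[ 0.80689119,  0.59063924,  0.00847872, -0.43281449],
       [ 0.46706803, -0.62915782, -0.62129533, -0.16677962],
       [-0.36162695,  0.50527787, -0.78353061,  1.48173006],
       [ 0.        ,  0.        ,  0.   
[... 212 characters left out ...]
51914,  0.04705089],
       [-0.97740334,  0.06707646, -0.20045813,  0.5316678 ],
       [ 0.20009367, -0.01217761, -0.97970109,  1.4251358 ],
       [ 0.        ,  0.        ,  0.        ,  1.        ]])}
wrist {'fx': 368.7821394505769, 'fy': 368.7821394505769, 'cx': 322.15721310958475, 'cy': 233.64510563143904, 'k1': -0.06756667176631971, 'world_to_cam': array([[ 4.09593964e-01,  9.12267429e-01, -9.60719332e-04,
        -6.24615563e-01],
       [ 8.71812895e-01, -3.91119939e-01,  2.94902474e-01,
        -3.94135023e-02],
       [ 2.68654166e-01, -1.21627841e-01, -9.55526874e-01,
         3.78919904e-01],
       [ 0.00000000e+00,  0.00000000e+00,  0.00000000e+00,
         1.00000000e+00]])}
```

View pics/scene0.png

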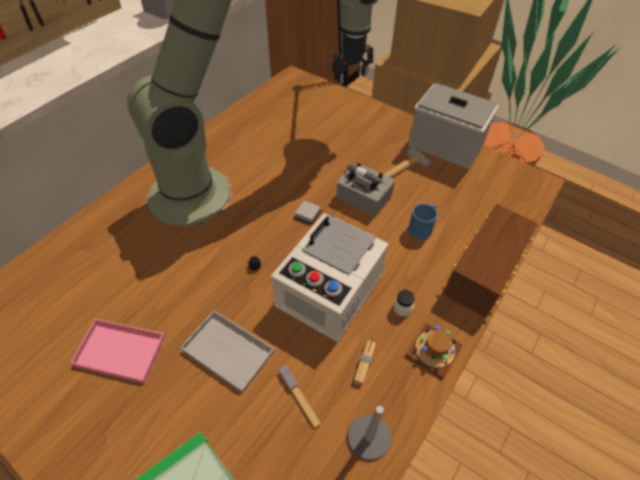

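View pics/top0.png

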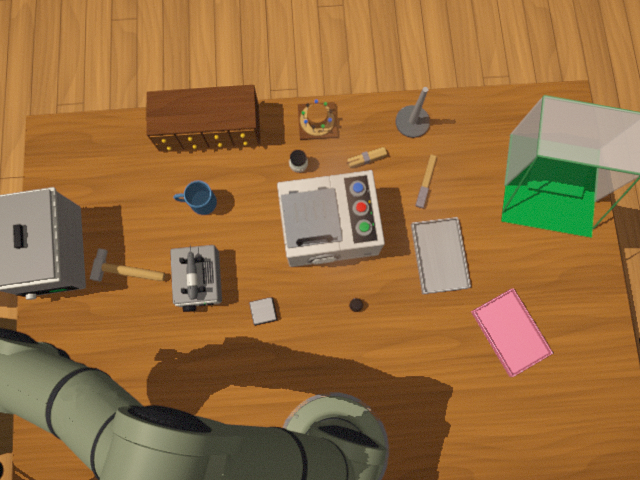

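View pics/wrist0.png

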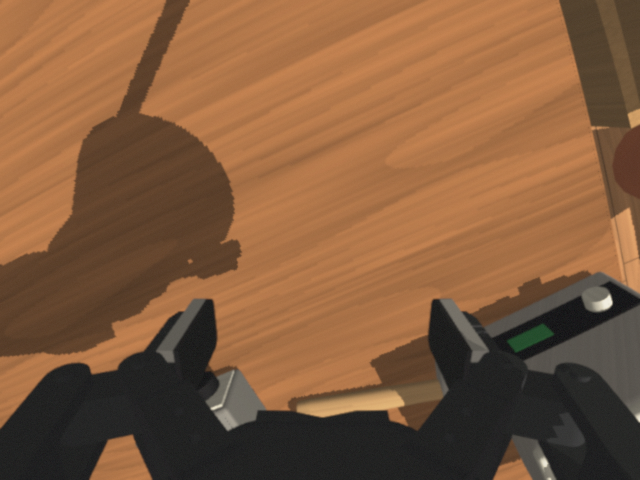

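The scene view shows the extractor near (330,275), the steel tray at (227,350), the pink look-alike at (118,350) and the control unit at (365,188). In the top view the extractor is near (330,218), and the keys are blue (358,188), red (361,208) and green (364,227). The candidates for the tray are grey (441,256) and pink (513,332); the grey steel one fits the description. I'll enlarge it to confirm.

```bash
python3 - <<'E'
import cv2
a=cv2.imread("pics/top0.png");s=cv2.imread("pics/scene0.png")
cv2.imwrite("pics/c1.png",cv2.resize(a[160:280,265:395],None,fx=6,fy=6,interpolation=cv2.INTER_CUBIC)[:600])
cv2.imwrite("pics/c1b.png",cv2.resize(a[200:320,265:395],None,fx=5,fy=5,interpolation=cv2.INTER_CUBIC)[:600])
cv2.imwrite("pics/c2.png",cv2.resize(a[205:305,400:530],None,fx=6,fy=6,interpolation=cv2.INTER_CUBIC))
cv2.imwrite("pics/c3.png",cv2.resize(s[205:345,265:395],None,fx=4,fy=4,interpolation=cv2.INTER_CUBIC))
E
```

```text
(no output)
```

View pics/c1.png

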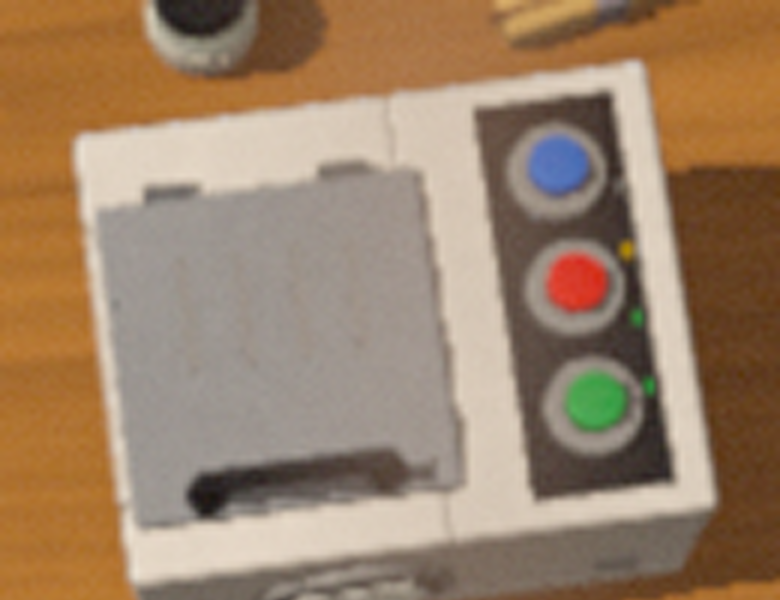

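View pics/c2.png

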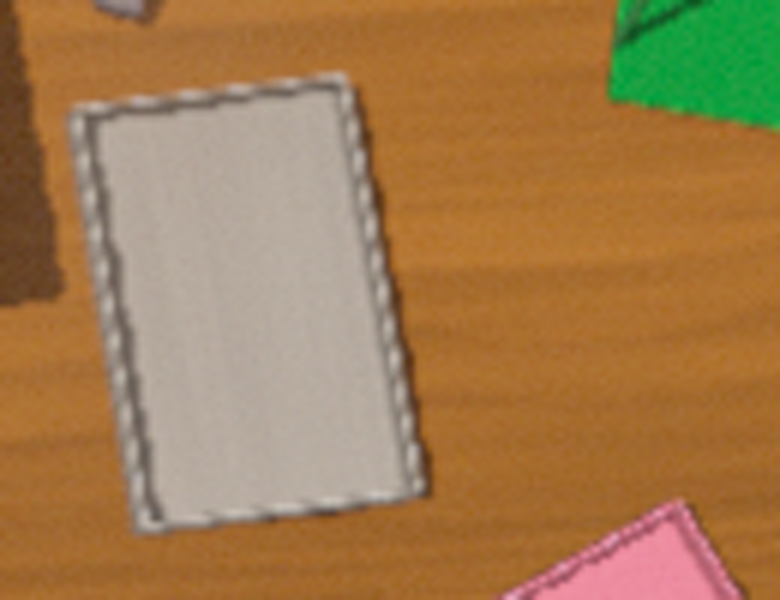

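View pics/c3.png

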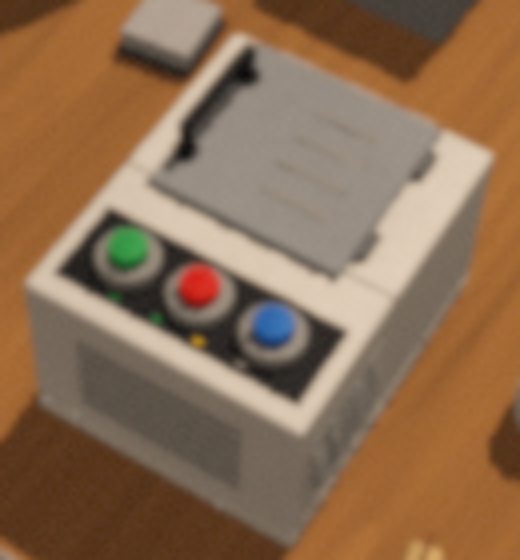

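```bash
cat > h.py <<'E'
import numpy as np
from scipy.optimize import least_squares
CAM={'scene':dict(f=445.8506451980529,cx=317.7829523689336,cy=244.61279911833333,k=-0.07839409303408644,T=np.array([[ 0.80689119,  0.59063924,  0.00847872, -0.43281449],[ 0.46706803, -0.62915782, -0.62129533, -0.16677962],[-0.36162695,  0.50527787, -0.78353061,  1.48173006],[0,0,0,1]])),
'top':dict(f=545.666644441861,cx=315.2001367747639,cy=246.88996314918592,k=-0.030577109356955817,T=np.array([[-0.06815598, -0.99767352, -0.00151914,  0.04705089],[-0.97740334,  0.06707646, -0.20045813,  0.5316678 ],[ 0.20009367, -0.01217761, -0.97970109,  1.4251358 ],[0,0,0,1]]))}
def wrist():
    from workcell import imaging
    i=imaging.camera_info('wrist');CAM['wrist']=dict(f=i['fx'],cx=i['cx'],cy=i['cy'],k=i['k1'],T=np.array(i['world_to_cam']))
def proj(c,P):
    c=CAM[c];P=np.atleast_2d(P);q=P@c['T'][:3,:3].T+c['T'][:3,3]
    s=q[:,:2]/q[:,2:];s=s*(1+c['k']*(s**2).sum(1,keepdims=True))
    return s*c['f']+[c['cx'],c['cy']]
def crop(uv,x0,y0,k): return (np.array(uv,float)+.5)/k-.5+[x0,y0]
def body(p,P):
    P=np.atleast_2d(P);c,s=np.cos(p[2]),np.sin(p[2])
    return np.c_[p[0]+c*P[:,0]-s*P[:,1],p[1]+s*P[:,0]+c*P[:,1],P[:,2]]
E
python3 - <<'E'
from h import *
c4=np.array([[.1,.125,.155],[.1,-.125,.155],[-.1,-.125,.155],[-.1,.125,.155]])
t=crop([(78,138),(642,62),(715,503),(132,583)],265,160,6)
s=crop([(493,155),(300,432),(30,283),(240,35),(292,540),(42,402)],265,205,4)
c6=np.r_[c4,[[.1,-.125,0],[-.1,-.125,0]]]
f=lambda p:np.r_[proj('top',body(p,c4))-t,proj('scene',body(p,c6))-s].ravel()
o=least_squares(f,[.65,0,.1],loss='soft_l1');print(o.x,o.fun.reshape(-1,2).round(1))
f2=lambda p:(proj('top',body(p,c4))-t).ravel()
o2=least_squares(f2,[.65,0,.1]);print(o2.x)
f3=lambda p:(proj('scene',body(p,c6))-s).ravel()
o3=least_squares(f3,[.65,0,.1]);print(o3.x)
kt=crop([(560,163),(577,282),(597,401)],265,160,6);ks=crop([(272,324),(198,286),(127,246)],265,205,4)
for a,b in zip(kt,ks):
    q=least_squares(lambda P:np.r_[proj('top',P)-a,proj('scene',P)-b].ravel(),[.65,-.08,.16]);print('key',q.x,q.fun.round(1))
print(body(o.x,[[.052,-.078,.16],[0,-.078,.16],[-.052,-.078,.16]]))
tt=crop([(70,108),(345,75),(427,492),(138,532)],400,205,6)
tc=np.array([[.1,.065,.022],[.1,-.065,.022],[-.1,-.065,.022],[-.1,.065,.022]])
g=least_squares(lambda p:(proj('top',body(p,tc))-tt).ravel(),[.6,-.25,.1]);print('tray',g.x,g.fun.round(1))
E
```

```text
[ 0.59940324 -0.02974734  0.06516284] [[-1.6 -0.7]
 [-0.1 -0.3]
 [-0.1  0.9]
 [-1.2  0.6]
 [ 1.2 -0.4]
 [ 0.6  1.3]
 [-1.9 -0.1]
 [-0.6 -1.2]
 [-0.4  4. ]
 [-0.6  2.2]]
[ 0.599702   -0.03173234  0.06829958]
[ 0.59796532 -0.02648496  0.06340236]
key [ 0.65629532 -0.10675186  0.17729674] [ 0.1  0.1  0.1 -0. ]
key [ 0.60430727 -0.10974862  0.17525673] [ 0.1  0.1  0.1 -0. ]
key [ 0.55241933 -0.11314186  0.17697307] [-0.1 -0.1 -0.1  0. ]
[[ 0.65637198 -0.10419572  0.16      ]
 [ 0.60448234 -0.10758179  0.16      ]
 [ 0.5525927  -0.11096786  0.16      ]]
tray [ 0.49525314 -0.33377576  0.06061918] [ 0.1 -0.1 -0.1 -0.3 -0.7  0.4  0.7 -0.1]
```

```bash
python3 - <<'E'
from h import *
from workcell import status
from scipy.spatial.transform import Rotation as R
s=status.read_state();M=R.from_euler('xyz',s['ee_rot']).as_matrix();print(M.round(3))
print('jaw yaw',np.arctan2(M[1,2],M[0,2]))
p=[.5995,-.030,.066]
print(body(p,[[0,-.078,0],[.052,-.078,0],[-.052,-.078,0],[.066,.05,.157],[.066-.134,.05,.188],[-.005,.05,0]]).round(4))
E
```

```text
[[-0.    -0.912  0.41 ]
 [-0.001  0.41   0.912]
 [-1.    -0.    -0.001]]
jaw yaw 1.1479631755820465
[[ 0.6046 -0.1078  0.    ]
 [ 0.6565 -0.1044  0.    ]
 [ 0.5528 -0.1113  0.    ]
 [ 0.6621  0.0242  0.157 ]
 [ 0.5284  0.0154  0.188 ]
 [ 0.5912  0.0196  0.    ]]
```

Call:
step_arm:
  delta_pos:
    - [0.0,0.0,0.04]
    - [0.02,-0.03,0.08]
    - [0.05,-0.07,0.09]
    - [0.08,-0.12,0.09]
    - [0.11,-0.17,0.09]
    - [0.14,-0.22,0.09]
    - [0.17,-0.27,0.09]
    - [0.2,-0.32,0.09]
    - [0.23,-0.37,0.09]
    - [0.25,-0.42,0.09]
  roll: [0,-0.1,-0.2,-0.3,-0.42,-0.54,-0.66,-0.78,-0.9,-1.0]
  claw: -1
  squeeze: 30

```text
time_s: 1.15
tcp_pos: [0.4817, 0.1995, 0.3213]
ee_rot: [0.548, 1.571, 0.691]
force: [-0.3, 1.2, 0.4]
grip_width: 0.0002
```

Call:
step_arm:
  delta_pos:
    - [0.02,-0.045,0]
    - [0.04,-0.09,0]
    - [0.06,-0.135,0]
    - [0.08,-0.18,0.0]
    - [0.09,-0.22,-0.02]
    - [0.098,-0.259,-0.06]
    - [0.098,-0.259,-0.1]
    - [0.098,-0.259,-0.11]
    - [0.098,-0.259,-0.11]
    - [0.098,-0.259,-0.11]
  roll: [-0.02,-0.04,-0.06,-0.082,-0.082,-0.082,-0.082,-0.082,-0.082,-0.082]

```text
time_s: 2.15
tcp_pos: [0.5797, -0.0568, 0.213]
ee_rot: [0.131, 1.569, 0.199]
force: [0.6, 0.5, -0.1]
grip_width: -0.0
```

```bash
python3 - <<'E'
from h import *
from workcell import status, imaging
import cv2
s=status.read_state();print(s['tcp_pos'],s['ee_rot'],s['force'],s['joints'].round(2))
a=imaging.get_image('top')[:,:,::-1];w=imaging.get_image('wrist')[:,:,::-1]
cv2.imwrite("pics/w1.png",w)
cv2.imwrite("pics/t1.png",cv2.resize(a[160:280,265:395],None,fx=5,fy=5,interpolation=cv2.INTER_CUBIC))
E
```

```text
[ 0.57973582 -0.0567564   0.21296341] [0.13144965 1.56918275 0.19863602] [ 0.57398373  0.45895473 -0.06674549] [-0.28  0.5   0.4   1.75 -0.23  0.93  0.28]
```

View pics/w1.png

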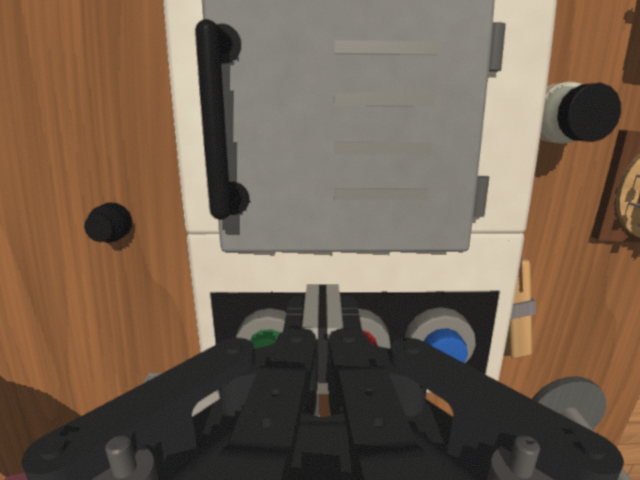

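View pics/t1.png

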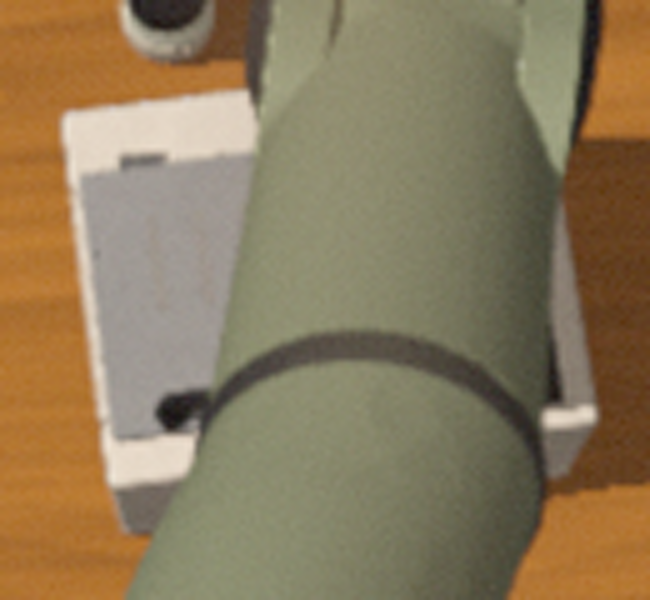

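The wrist view shows the closed fingers at (322,290), the keys green (268,335), red (370,335) and blue (445,340), and the handle bar from (208,30) to (219,210). The arm is lagging behind its target, so I'll let it settle.

Call:
step_arm:
  delta_pos:
    - [0,0,0]
    - [0,0,0]
  roll: [0,0]

```text
time_s: 2.45
tcp_pos: [0.5793, -0.0573, 0.2122]
ee_rot: [0.084, 1.569, 0.151]
force: [0.5, 0.0, 0.1]
grip_width: -0.0001
```

Call:
step_arm:
  delta_pos:
    - [0.01,-0.02,0]
    - [0.02,-0.04,0]
    - [0.025,-0.052,0]
    - [0.025,-0.052,-0.01]
    - [0.025,-0.052,-0.02]
    - [0.025,-0.052,-0.027]
    - [0.025,-0.052,-0.027]
    - [0.025,-0.052,-0.027]
  roll: [0,0,0,0,0,0,0,0]

```text
time_s: 3.25
tcp_pos: [0.6039, -0.1092, 0.1842]
ee_rot: [2.75, 1.57, 2.816]
force: [0.3, 0.1, 0.6]
grip_width: 0.0001
```

```bash
python3 - <<'E'
from h import *
from workcell import status, imaging
import cv2
s=status.read_state();print(s['tcp_pos'],s['ee_rot'],s['force'],s['joints'].round(2))
a=imaging.get_image('scene')[:,:,::-1];w=imaging.get_image('wrist')[:,:,::-1]
cv2.imwrite("pics/w2.png",cv2.resize(w[240:420,150:510],None,fx=2,fy=2))
cv2.imwrite("pics/s2.png",cv2.resize(a[205:345,265:395],None,fx=4,fy=4,interpolation=cv2.INTER_CUBIC))
E
```

```text
[ 0.60386613 -0.10915276  0.18417368] [2.74976383 1.57035406 2.81628129] [0.32502901 0.07906854 0.59681327] [-0.17  0.59  0.38  1.69 -0.26  0.91  0.38]
```

View pics/w2.png

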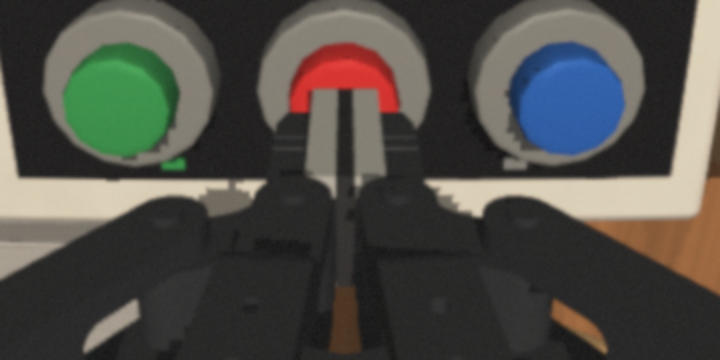

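View pics/s2.png

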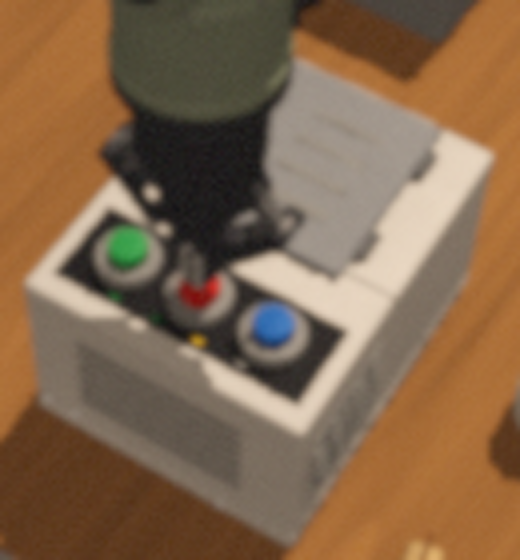

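The fingertips are centred over the red key, at (345,85) in the wrist crop. I'll press it now.

Call:
step_arm:
  delta_pos:
    - [0,0,-0.003]
    - [0,0,-0.006]
    - [0,0,-0.009]
    - [0,0,-0.011]
    - [0,0,-0.011]
    - [0,0,-0.011]
  roll: [0,0,0,0,0,0]

```text
time_s: 3.95
tcp_pos: [0.604, -0.1096, 0.1734]
ee_rot: [0.793, 1.571, 0.859]
force: [-0.6, 1.5, 3.8]
grip_width: 0.0
```

Call:
step_arm:
  delta_pos:
    - [0,0,-0.002]
    - [0,0,-0.002]
    - [0,0,-0.002]
  roll: [0,0,0]

```text
time_s: 4.25
tcp_pos: [0.604, -0.1096, 0.1714]
ee_rot: [0.479, 1.571, 0.545]
force: [-0.0, 0.5, 3.9]
grip_width: -0.0001
```

Call:
step_arm:
  delta_pos:
    - [0,0,-0.002]
    - [0,0,-0.002]
    - [0,0,-0.002]
  roll: [0,0,0]

```text
time_s: 4.55
tcp_pos: [0.6042, -0.1097, 0.1707]
ee_rot: [0.335, 1.57, 0.401]
force: [-8.4, 2.5, 24.8]
grip_width: 0.0001
```

The stop key bottomed at z 0.1707 (24.8 N). I'll go up and across to the blue key.

Call:
step_arm:
  delta_pos:
    - [0,0,0.01]
    - [0,0,0.025]
    - [0.015,0.001,0.025]
    - [0.035,0.002,0.025]
    - [0.052,0.0034,0.025]
    - [0.052,0.0034,0.022]
    - [0.052,0.0034,0.015]
    - [0.052,0.0034,0.015]
    - [0.052,0.0034,0.015]
  roll: [0,0,0,0,0,0,0,0,0]

```text
time_s: 5.45
tcp_pos: [0.6554, -0.1064, 0.1843]
ee_rot: [3.068, 1.57, 3.133]
force: [-0.2, 0.8, 0.3]
grip_width: -0.0001
```

```bash
python3 - <<'E'
from h import *
from workcell import status, imaging
import cv2
s=status.read_state();print(s['tcp_pos'],s['force'],s['joints'].round(2))
w=imaging.get_image('wrist')[:,:,::-1]
cv2.imwrite("pics/w3.png",cv2.resize(w[240:420,150:510],None,fx=2,fy=2))
E
```

```text
[ 0.65537877 -0.10643068  0.18426556] [-0.2314904   0.81458943  0.34306711] [-0.16  0.66  0.38  1.55 -0.28  0.98  0.36]
```

View pics/w3.png

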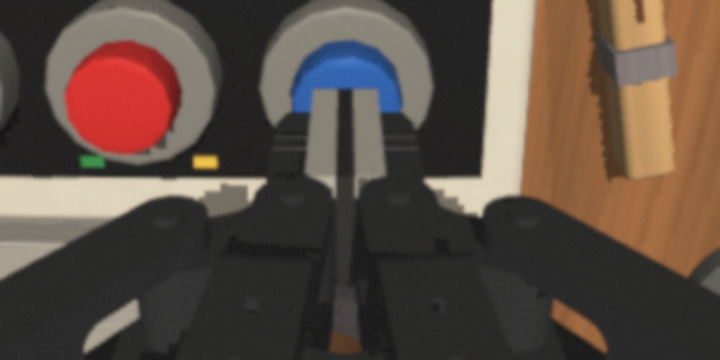

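The fingertips are centred on the blue key and the red one has sprung back up.

Call:
step_arm:
  delta_pos:
    - [0,0,-0.004]
    - [0,0,-0.008]
    - [0,0,-0.011]
    - [0,0,-0.013]
    - [0,0,-0.0135]
    - [0,0,-0.014]
    - [0,0,-0.0145]
  roll: [0,0,0,0,0,0,0]

```text
time_s: 6.2
tcp_pos: [0.6561, -0.1064, 0.1708]
ee_rot: [0.205, 1.57, 0.271]
force: [-6.8, 2.0, 21.5]
grip_width: -0.0
```

The shake key bottomed too (21.5 N). I'll rise and move over the handle.

Call:
step_arm:
  delta_pos:
    - [0,0,0.03]
    - [0,0,0.08]
    - [-0.03,0.03,0.1]
    - [-0.06,0.06,0.1]
    - [-0.09,0.09,0.1]
    - [-0.128,0.122,0.1]
    - [-0.128,0.122,0.1]
    - [-0.128,0.122,0.1]
    - [-0.128,0.122,0.1]
  roll: [0,0,0,0,0,0,0,0,0]
  claw: 0

```text
time_s: 7.1
tcp_pos: [0.5286, 0.0152, 0.2699]
ee_rot: [-0.588, 1.57, -0.522]
force: [0.5, 0.1, 1.0]
grip_width: 0.0428
```

```bash
python3 - <<'E'
from h import *
from workcell import status, imaging
import cv2
wrist()
s=status.read_state();print(s['tcp_pos'],s['ee_rot'][2]-s['ee_rot'][0],s['grip_width'],s['force'],s['joints'].round(2))
w=imaging.get_image('wrist')[:,:,::-1]
cv2.imwrite("pics/w4.png",w)
p=[.5995,-.030,.066]
print(proj('wrist',body(p,[[.066-.134,.05,.188],[.066-.134,.05+.033,.188],[.066-.134,.05-.033,.188]])))
print(CAM['wrist'])
E
```

```text
[0.52856145 0.01517365 0.26988732] 0.06538189986618193 0.042825736972745984 [0.53174461 0.09445323 0.99898626] [-0.46  0.35  0.42  1.82 -0.16  1.    0.09]
[[320.66235794 241.93892135]
 [320.60636687 191.02454584]
 [320.71728314 288.76546025]]
{'f': 368.7821394505769, 'cx': 322.15721310958475, 'cy': 233.64510563143904, 'k': -0.06756667176631971, 'T': array([[ 9.97813766e-01,  6.60836522e-02, -7.99128402e-04,
        -5.29021189e-01],
       [ 6.33606612e-02, -9.53120623e-01,  2.95882585e-01,
        -6.91033761e-02],
       [ 1.87913361e-02, -2.95286350e-01, -9.55223983e-01,
         4.10525884e-01],
       [ 0.00000000e+00,  0.00000000e+00,  0.00000000e+00,
         1.00000000e+00]])}
```

View pics/w4.png

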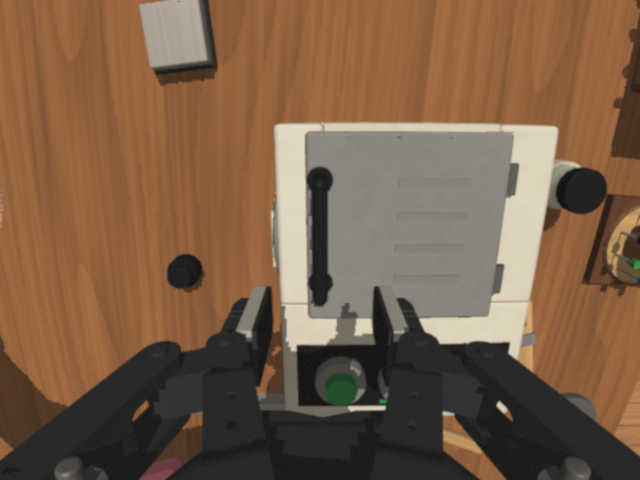

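The bar runs from (319,172) to (320,303), with its midpoint within 4 px of the prediction. It lies centrally between the jaws, so I'll descend and grip.

Call:
step_arm:
  delta_pos:
    - [0,0,-0.03]
    - [0,0,-0.06]
    - [0,0,-0.08]
    - [0,0,-0.09]
    - [0,0,-0.095]
    - [0,0,-0.095]
  roll: [0,0,0,0,0,0]

```text
time_s: 7.75
tcp_pos: [0.5283, 0.0153, 0.1747]
ee_rot: [-2.344, 1.57, -2.279]
force: [0.3, -0.0, -0.1]
grip_width: 0.0428
```

Call:
step_arm:
  delta_pos:
    - [0,0,0]
    - [0,0,0]
    - [0,0,0]
    - [0,0,0]
    - [0,0,0]
  roll: [0,0,0,0,0]
  claw: -1
  squeeze: 30

```text
time_s: 8.25
tcp_pos: [0.5271, 0.0157, 0.1754]
ee_rot: [2.833, 1.569, 2.899]
force: [-9.2, -0.6, 9.8]
grip_width: 0.0089
```

```bash
python3 - <<'E'
import numpy as np
# arc: shift of bar relative to shut, along extractor x and z, rotated to world
c,s=np.cos(.066),np.sin(.066)
for t in np.linspace(.1,1.9,19):
    dx=-.134*np.cos(t)+.031*np.sin(t)+.134; dz=.134*np.sin(t)+.031*np.cos(t)-.031
    print(round(t,2),(np.array([c*dx,s*dx,dz])).round(3).tolist())
E
```

```text
0.1 [0.004, 0.0, 0.013]
0.2 [0.009, 0.001, 0.026]
0.3 [0.015, 0.001, 0.038]
0.4 [0.023, 0.001, 0.05]
0.5 [0.031, 0.002, 0.06]
0.6 [0.041, 0.003, 0.07]
0.7 [0.051, 0.003, 0.079]
0.8 [0.063, 0.004, 0.087]
0.9 [0.075, 0.005, 0.093]
1.0 [0.087, 0.006, 0.099]
1.1 [0.101, 0.007, 0.102]
1.2 [0.114, 0.008, 0.105]
1.3 [0.128, 0.008, 0.106]
1.4 [0.141, 0.009, 0.106]
1.5 [0.155, 0.01, 0.105]
1.6 [0.169, 0.011, 0.102]
1.7 [0.182, 0.012, 0.098]
1.8 [0.194, 0.013, 0.092]
1.9 [0.206, 0.014, 0.086]
```

Call:
step_arm:
  delta_pos:
    - [0.002,0,0.006]
    - [0.004,0,0.013]
    - [0.006,0,0.02]
    - [0.009,0.001,0.026]
    - [0.015,0.001,0.038]
    - [0.023,0.001,0.05]
    - [0.031,0.002,0.06]
    - [0.031,0.002,0.06]
  roll: [0,0,0,0,0,0,0,0]

```text
time_s: 9.05
tcp_pos: [0.557, 0.0177, 0.2362]
ee_rot: [2.907, 1.566, 2.973]
force: [-26.5, 0.2, 21.2]
grip_width: 0.0086
```

```bash
python3 - <<'E'
from h import *
from workcell import status, imaging
import cv2
s=status.read_state();print(s['tcp_pos'],s['grip_width'],s['force'],s['joints'].round(2))
w=imaging.get_image('scene')[:,:,::-1]
cv2.imwrite("pics/s5.png",cv2.resize(w[150:345,225:425],None,fx=3,fy=3))
E
```

```text
[0.55698678 0.01768173 0.23622955] 0.008569762455793382 [-26.50028047   0.23601908  21.18574576] [-0.43  0.44  0.4   1.79 -0.2   0.96  0.12]
```

View pics/s5.png

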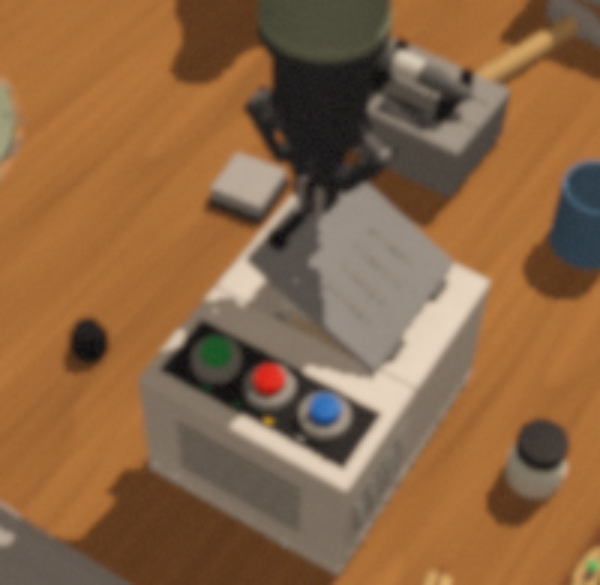

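Hatch is lifting. The side force points radially outward, so I'll relax the arc outward by about 3 mm and carry on.

Call:
step_arm:
  delta_pos:
    - [-0.002,0,0.002]
    - [0.003,0,0.007]
    - [0.008,0.001,0.012]
    - [0.018,0.001,0.021]
    - [0.03,0.002,0.0295]
    - [0.0427,0.003,0.0357]
    - [0.055,0.004,0.0418]
    - [0.0693,0.005,0.045]
    - [0.0693,0.005,0.045]
  roll: [0,0,0,0,0,0,0,0,0]

```text
time_s: 10.0
tcp_pos: [0.6303, 0.0228, 0.2814]
ee_rot: [-0.112, 1.568, -0.046]
force: [-2.2, 1.4, 12.8]
grip_width: 0.0084
```

Call:
step_arm:
  delta_pos:
    - [0.006,0.001,0.003]
    - [0.013,0.001,0.005]
    - [0.027,0.001,0.006]
    - [0.04,0.002,0.006]
    - [0.054,0.003,0.005]
    - [0.054,0.003,0.005]
  roll: [0,0,0,0,0,0]

```text
time_s: 10.6
tcp_pos: [0.6838, 0.0264, 0.2849]
ee_rot: [0.237, 1.57, 0.304]
force: [1.0, 3.5, 1.5]
grip_width: 0.0088
```

```bash
python3 - <<'E'
from h import *
from workcell import status, imaging
import cv2
s=status.read_state();print(s['tcp_pos'],s['grip_width'],s['force'],s['joints'].round(2))
w=imaging.get_image('scene')[:,:,::-1]
cv2.imwrite("pics/s6.png",cv2.resize(w[150:345,225:425],None,fx=3,fy=3))
E
```

```text
[0.68383926 0.02639461 0.28487405] 0.008752502705305459 [1.02207112 3.52194691 1.51269655] [-0.36  0.61  0.4   1.38 -0.24  1.2   0.13]
```

View pics/s6.png

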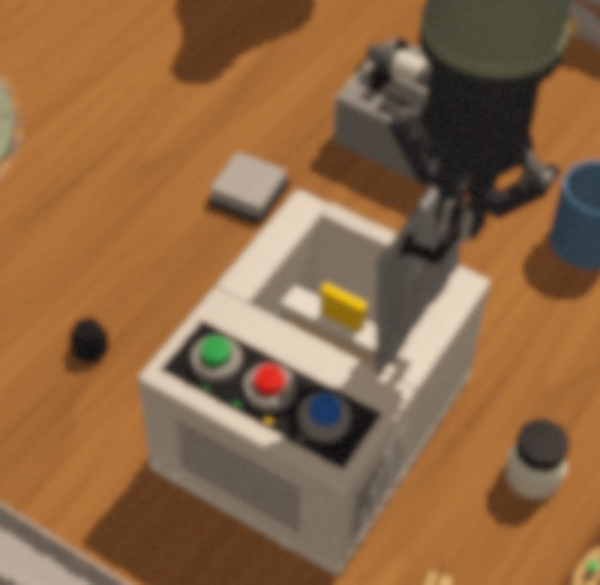

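Call:
step_arm:
  delta_pos:
    - [0.007,0,-0.001]
    - [0.014,0.001,-0.003]
    - [0.021,0.001,-0.005]
    - [0.027,0.002,-0.007]
    - [0.033,0.002,-0.01]
    - [0.033,0.002,-0.01]
  roll: [0,0,0,0,0,0]

```text
time_s: 11.25
tcp_pos: [0.7164, 0.0284, 0.2749]
ee_rot: [0.373, 1.569, 0.44]
force: [1.1, 5.1, 3.6]
grip_width: 0.0088
```

Call:
step_arm:
  delta_pos:
    - [0.006,0.001,-0.003]
    - [0.012,0.001,-0.006]
    - [0.018,0.002,-0.009]
    - [0.018,0.002,-0.009]
  roll: [0,0,0,0]

```text
time_s: 11.65
tcp_pos: [0.7333, 0.0295, 0.2653]
ee_rot: [-2.986, 1.569, -2.921]
force: [-5.4, 2.2, 1.6]
grip_width: 0.0086
```

The hatch is at about 1.88 rad. I'll open slightly and withdraw straight up.

Call:
step_arm:
  delta_pos:
    - [0,0,0]
    - [0,0,0]
    - [0.001,0,0.004]
    - [0.001,0,0.015]
    - [0.001,0,0.03]
    - [0.001,0,0.055]
    - [0.001,0,0.09]
    - [0.001,0,0.12]
  roll: [0,0,0,0,0,0,0,0]
  claw: -0.67

```text
time_s: 12.45
tcp_pos: [0.7342, 0.0296, 0.3892]
ee_rot: [-0.117, 1.569, -0.051]
force: [-0.0, -0.6, 0.5]
grip_width: 0.014
```

```bash
python3 - <<'E'
from h import *
from workcell import status, imaging
import cv2
s=status.read_state();print(s['tcp_pos'],s['grip_width'],s['force'],s['joints'].round(2))
w=imaging.get_image('scene')[:,:,::-1]
cv2.imwrite("pics/s7.png",cv2.resize(w[130:345,225:445],None,fx=2.7,fy=2.7))
E
```

```text
[0.73424188 0.02955954 0.38921563] 0.01402690771174663 [-0.01181805 -0.58104171  0.46489653] [-0.32  0.66  0.41  1.03 -0.25  1.49  0.1 ]
```

View pics/s7.png

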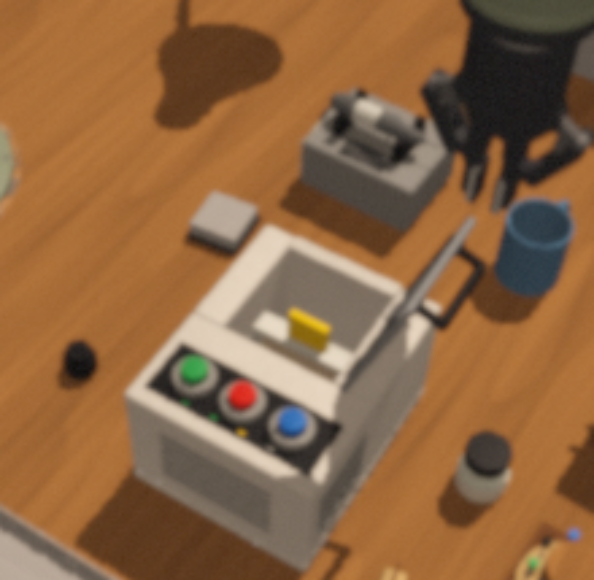

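The hatch stays open past upright and the gripper is clear of it. The yellow tab is at (309,328) in the crop. I'll swing over the bay with the jaws turned across the tab.

Call:
step_arm:
  delta_pos:
    - [-0.02,0,0.0]
    - [-0.05,0,0]
    - [-0.08,0,0]
    - [-0.11,-0.005,0]
    - [-0.143,-0.01,0.0]
    - [-0.143,-0.01,-0.03]
    - [-0.143,-0.01,-0.07]
    - [-0.143,-0.01,-0.09]
    - [-0.143,-0.01,-0.09]
    - [-0.143,-0.01,-0.09]
  roll: [0.14,0.28,0.42,0.56,0.7,0.84,0.98,1.12,1.26,1.4]
  claw: 0

```text
time_s: 13.5
tcp_pos: [0.5914, 0.0195, 0.2964]
ee_rot: [-1.965, 1.57, -0.494]
force: [-0.1, -0.1, -0.0]
grip_width: 0.0427
```

Call:
step_arm:
  delta_pos:
    - [0,0,0]
    - [0,0,0]
    - [0,0,0]
  roll: [0.1,0.171,0.171]

```text
time_s: 13.8
tcp_pos: [0.5916, 0.0194, 0.2969]
ee_rot: [-1.6, 1.569, 0.037]
force: [0.8, 0.4, 1.3]
grip_width: 0.0428
```

```bash
python3 - <<'E'
from h import *
from workcell import status, imaging
import cv2
wrist()
s=status.read_state();print(s['tcp_pos'],s['ee_rot'][2]-s['ee_rot'][0],s['grip_width'],s['force'],s['joints'].round(2))
np.save('Tw8.npy',CAM['wrist']['T'])
w=imaging.get_image('wrist')[:,:,::-1];a=imaging.get_image('scene')[:,:,::-1]
cv2.imwrite("pics/w8.png",w);cv2.imwrite("pics/s8raw.png",a)
cv2.imwrite("pics/s8.png",cv2.resize(a[130:345,225:445],None,fx=2.7,fy=2.7))
p=[.5995,-.030,.066]
print(proj('wrist',body(p,[[-.005-.022,.05,.14],[-.005+.022,.05,.14],[-.065,.11,.155],[-.065,-.01,.155],[.055,.11,.155],[.055,-.01,.155]])).round(1))
E
```

```text
[0.59162478 0.01936974 0.29688271] 1.6376265568079162 0.04280144000480575 [0.84340336 0.37855513 1.26065956] [-0.19  0.41  0.08  1.62 -0.03  1.12  1.54]
[[322.6 186.5]
 [322.5 237.8]
 [402.4 140.4]
 [243.1 140.1]
 [393.3 286. ]
 [251.6 285.8]]
```

View pics/w8.png

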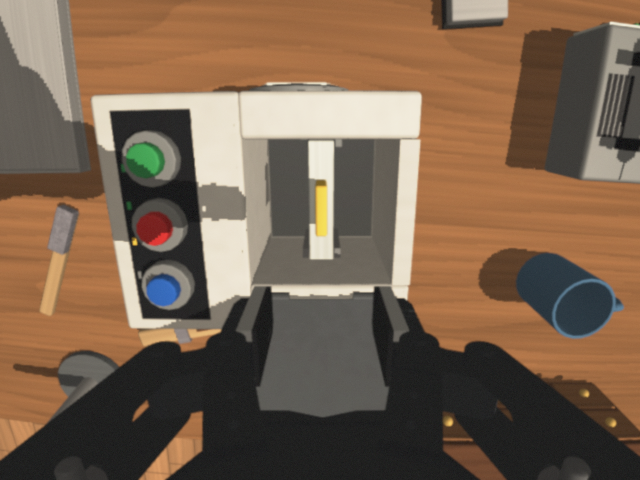

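View pics/s8.png

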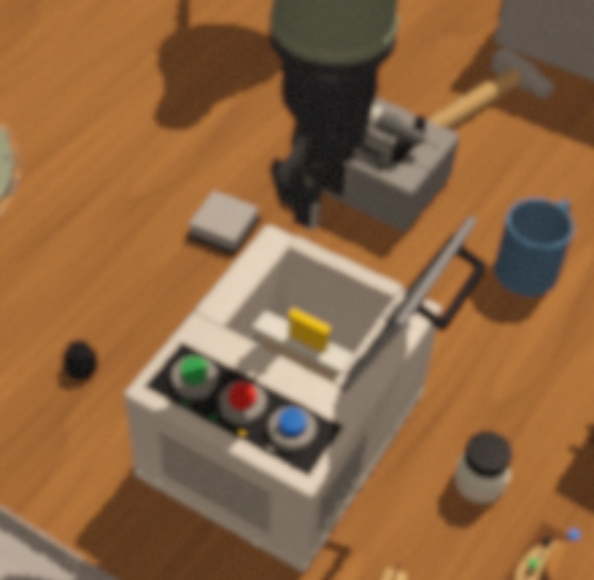

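The tab's top edge runs from (322,180) to (322,236). It is centred between the jaws and about 2 mm nearer the robot than predicted, so I'll descend onto it.

Call:
step_arm:
  delta_pos:
    - [-0.002,0,-0.03]
    - [-0.002,0,-0.07]
    - [-0.002,0,-0.11]
    - [-0.002,0,-0.14]
    - [-0.002,0,-0.16]
    - [-0.002,0,-0.175]
    - [-0.002,0,-0.185]
    - [-0.002,0,-0.188]
    - [-0.002,0,-0.188]
  roll: [0,0,0,0,0,0,0,0,0]

```text
time_s: 14.8
tcp_pos: [0.5894, 0.0198, 0.108]
ee_rot: [-2.266, 1.571, -0.629]
force: [-0.1, 0.1, -0.4]
grip_width: 0.0429
```

```bash
python3 - <<'E'
from h import *
from workcell import status, imaging
import cv2
s=status.read_state();print(s['tcp_pos'],s['ee_rot'][2]-s['ee_rot'][0],s['grip_width'],s['force'],s['joints'].round(2))
w=imaging.get_image('wrist')[:,:,::-1]
cv2.imwrite("pics/w9.png",w)
E
```

```text
[0.5894285  0.01975125 0.10803043] 1.6363580293264015 0.042946208282159636 [-0.07839536  0.10016814 -0.39191494] [-0.17  0.62  0.05  1.8  -0.05  0.72  1.54]
```

View pics/w9.png

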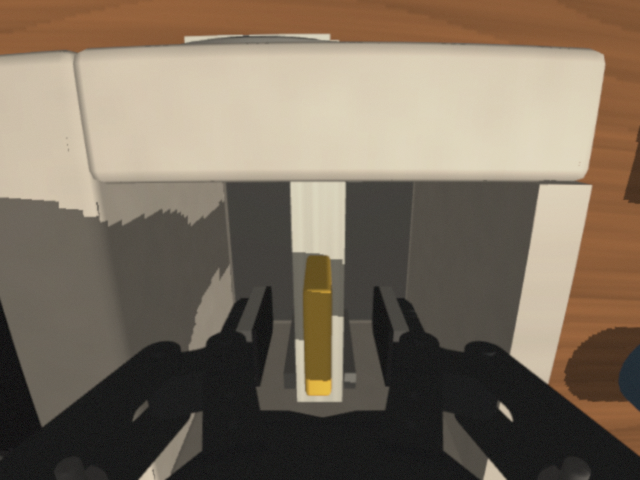

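The tab at (318,330) is between the jaws, about 1.5 mm off centre. I'll shift and grip.

Call:
step_arm:
  delta_pos:
    - [0,-0.0015,0]
    - [0,-0.0015,0]
    - [0,-0.0015,0]
    - [0,-0.0015,0]
    - [0,-0.0015,0]
    - [0,-0.0015,0]
  roll: [0,0,0,0,0,0]
  claw: -1
  squeeze: 50

```text
time_s: 15.45
tcp_pos: [0.5897, 0.0182, 0.1085]
ee_rot: [-1.597, 1.57, 0.04]
force: [-0.8, -0.1, 6.1]
grip_width: 0.0093
```

Call:
step_arm:
  delta_pos:
    - [0,0,0.005]
    - [0,0,0.012]
    - [0,0,0.02]
    - [0,0,0.03]
    - [0,0,0.03]
  roll: [0,0,0,0,0]

```text
time_s: 15.95
tcp_pos: [0.59, 0.0183, 0.1395]
ee_rot: [-1.527, 1.569, 0.109]
force: [0.3, -0.0, -1.8]
grip_width: 0.0092
```

Call:
step_arm:
  delta_pos:
    - [0,0,0.015]
    - [0,0,0.03]
    - [0,0,0.045]
    - [0,0,0.06]
    - [0,0,0.08]
    - [0,0,0.105]
    - [0,0,0.13]
    - [0,0,0.155]
    - [0,0,0.18]
    - [0,0,0.19]
  roll: [0,0,0,0,0,0,0,0,0,0]

```text
time_s: 16.95
tcp_pos: [0.5898, 0.0182, 0.3299]
ee_rot: [-1.508, 1.568, 0.128]
force: [0.5, 0.8, -0.6]
grip_width: 0.0092
```

```bash
python3 - <<'E'
from h import *
from workcell import status, imaging
import cv2
s=status.read_state();print(s['tcp_pos'],s['ee_rot'][2]-s['ee_rot'][0],s['grip_width'],s['force'],s['joints'].round(2))
w=imaging.get_image('scene')[:,:,::-1]
cv2.imwrite("pics/s10.png",cv2.resize(w[130:345,225:445],None,fx=2.7,fy=2.7))
E
```

```text
[0.58979891 0.01824343 0.32990449] 1.6368739487389035 0.00921674252920333 [ 0.50875278  0.82884997 -0.63948495] [-0.19  0.38  0.08  1.57 -0.03  1.19  1.53]
```

View pics/s10.png

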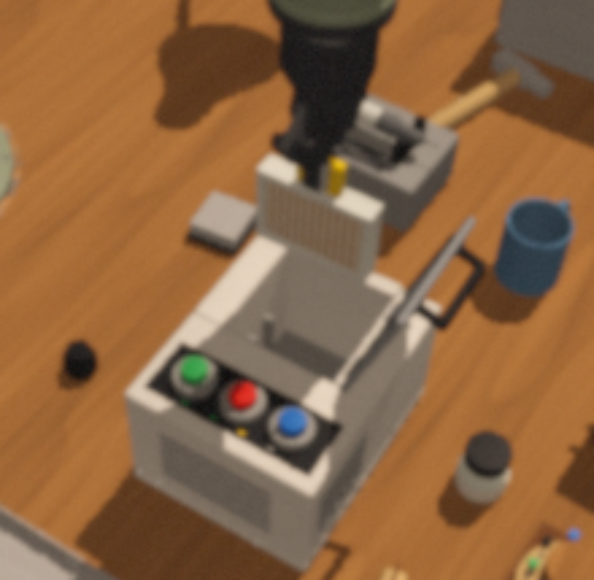

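The cassette is out and upright; its body runs from (262,165) to (380,265) in the crop. I'll carry it over the keys, with about 6 cm of clearance, to the tray.

Call:
step_arm:
  delta_pos:
    - [0,-0.01,0.0]
    - [-0.005,-0.03,0]
    - [-0.01,-0.06,0]
    - [-0.018,-0.09,0]
    - [-0.026,-0.12,0]
    - [-0.034,-0.15,0]
    - [-0.042,-0.18,0]
    - [-0.05,-0.21,0]
    - [-0.06,-0.235,0]
    - [-0.065,-0.25,0]
  roll: [0,0,0,0,0,0,0,0,0,0]

```text
time_s: 18.0
tcp_pos: [0.5223, -0.2347, 0.3262]
ee_rot: [1.616, 1.568, -3.033]
force: [0.5, 0.7, -1.8]
grip_width: 0.0094
```

```bash
python3 - <<'E'
from workcell import status
s=status.read_state();print(s['tcp_pos'],s['ee_rot'],s['ee_rot'][2]-s['ee_rot'][0],s['grip_width'],s['joints'].round(2))
E
```

```text
[ 0.52231206 -0.23465839  0.32616327] [ 1.61627731  1.56830288 -3.03274563] -4.649022940473274 0.009446723183636707 [ 0.19  0.36  0.17  1.62 -0.06  1.17  2.01]
```

Call:
step_arm:
  delta_pos:
    - [-0.005,-0.02,0]
    - [-0.012,-0.05,0]
    - [-0.02,-0.075,0]
    - [-0.026,-0.093,0]
    - [-0.029,-0.1,0]
    - [-0.029,-0.1,0]
    - [-0.029,-0.1,0]
  roll: [0,0,0,0,0,0,0]

```text
time_s: 18.7
tcp_pos: [0.4955, -0.3309, 0.3272]
ee_rot: [0.549, 1.57, 2.187]
force: [0.2, -0.1, -1.8]
grip_width: 0.0094
```

```bash
python3 - <<'E'
from h import *
from workcell import status, imaging
import cv2
s=status.read_state();print(s['tcp_pos'],s['ee_rot'][2]-s['ee_rot'][0]+2*np.pi,s['grip_width'],s['force'],s['joints'].round(2))
w=imaging.get_image('scene')[:,:,::-1];t=imaging.get_image('top')[:,:,::-1];v=imaging.get_image('wrist')[:,:,::-1]
cv2.imwrite("pics/s11.png",cv2.resize(w[190:400,120:400],None,fx=2.8,fy=2.8))
cv2.imwrite("pics/w11.png",v);cv2.imwrite("pics/t11.png",t)
E
```

```text
[ 0.49547093 -0.33088964  0.32718465] 7.920831800981349 0.00936917625527694 [ 0.15303709 -0.08818673 -1.83356916] [ 0.34  0.4   0.21  1.56 -0.09  1.19  2.2 ]
```

View pics/s11.png

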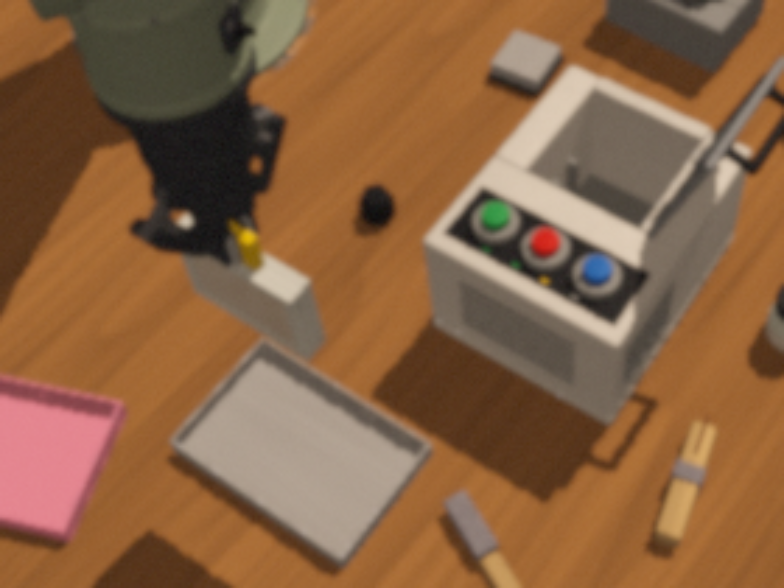

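View pics/w11.png

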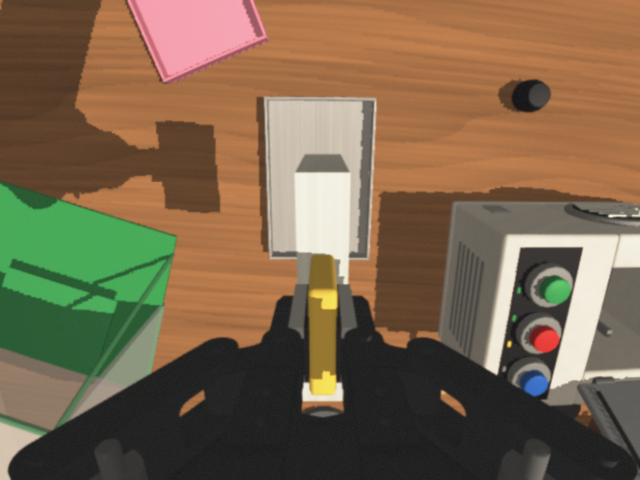

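The cassette is upright and above the tray, aligned with it in the wrist view (tray (267,98) to (375,258), cassette top at u≈322). I'll lower it.

Call:
step_arm:
  delta_pos:
    - [0,-0.002,-0.01]
    - [0,-0.002,-0.03]
    - [0,-0.002,-0.05]
    - [0,-0.002,-0.07]
    - [0,-0.002,-0.09]
    - [0,-0.002,-0.11]
    - [0,-0.002,-0.13]
    - [0,-0.002,-0.145]
    - [0,-0.002,-0.155]
    - [0,-0.002,-0.158]
  roll: [0,0,0,0,0,0,0,0,0,0]

```text
time_s: 19.85
tcp_pos: [0.4949, -0.3334, 0.1686]
ee_rot: [1.041, 1.569, 2.678]
force: [-1.8, -0.0, -0.3]
grip_width: 0.0092
```

Call:
step_arm:
  delta_pos:
    - [0,0,0]
    - [0,0,0]
    - [0,0,0]
  roll: [0,0,0]

```text
time_s: 20.15
tcp_pos: [0.4956, -0.3339, 0.1705]
ee_rot: [-2.108, 1.57, -0.471]
force: [0.1, 0.2, -0.3]
grip_width: 0.0096
```

```bash
python3 - <<'E'
from h import *
from workcell import status, imaging
import cv2
wrist();np.save('Tw12.npy',CAM['wrist']['T'])
s=status.read_state();print(s['tcp_pos'],s['ee_rot'][2]-s['ee_rot'][0],s['grip_width'],s['force'],s['joints'].round(2))
w=imaging.get_image('scene')[:,:,::-1];t=imaging.get_image('top')[:,:,::-1];v=imaging.get_image('wrist')[:,:,::-1]
cv2.imwrite("pics/s12raw.png",w)
cv2.imwrite("pics/s12.png",cv2.resize(w[250:400,150:310],None,fx=4,fy=4,interpolation=cv2.INTER_CUBIC))
cv2.imwrite("pics/w12.png",v);cv2.imwrite("pics/t12.png",t)
E
```

```text
[ 0.49558644 -0.33392984  0.17047262] 1.6369095205358883 0.009620408634043717 [ 0.05257615  0.15073183 -0.30168822] [ 0.37  0.55  0.17  1.74 -0.12  0.85  2.24]
```

View pics/s12.png

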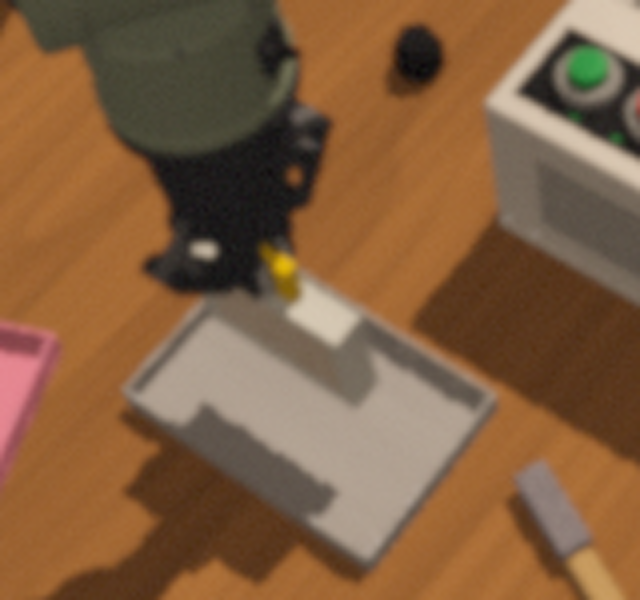

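View pics/w12.png

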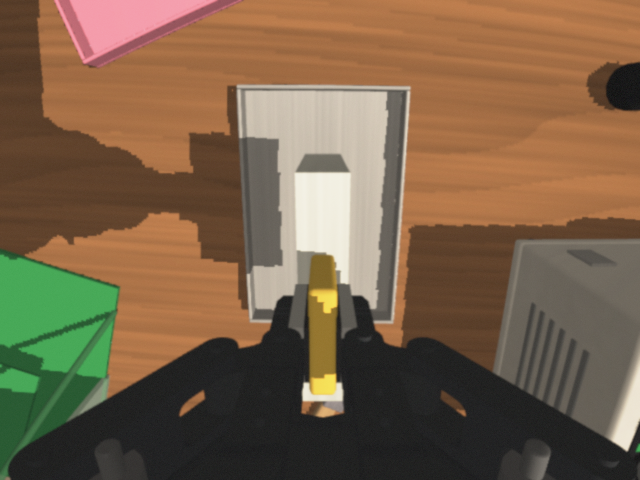

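View pics/t12.png

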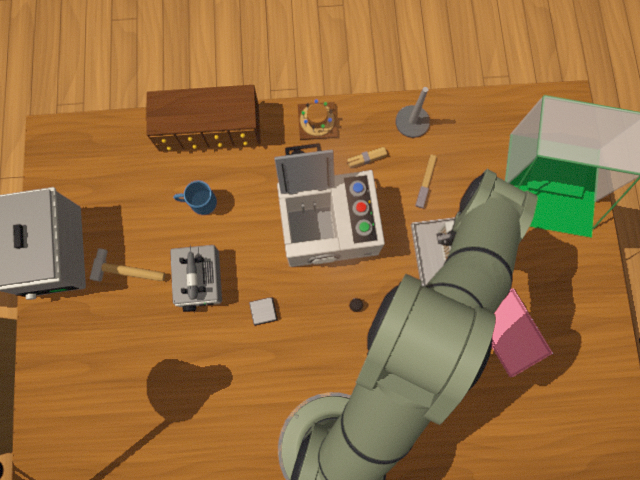

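```bash
python3 - <<'E'
from h import *
wrist();CAM['wrist']['T']=np.load('Tw12.npy')
P=np.array([[-.056,.011,.042],[-.056,-.011,.042],[-.056,.011,-.042],[-.056,-.011,-.042]])
m=np.array([[350,171],[295,171],[349-6,154],[303,154]],float)
ms=crop([(355,407)],150,250,4)  # rear-bottom-right corner in scene
Ps=np.array([[.056,-.011,-.042]])
def f(p):
    b=lambda Q:body(p[:3],Q)+[0,0,p[3]]
    return np.r_[(proj('wrist',b(P))-m).ravel()]
o=least_squares(f,[.495,-.334,.066,.21]);print(o.x.round(4),o.fun.round(1))
print('lower edge',o.x[3]-.042)
b=body(o.x[:3],Ps)+[0,0,o.x[3]];print(proj('scene',b),ms)
# tray check from wrist, rim corners
tc=np.array([[-.1,-.065,.022],[-.1,.065,.022],[.1,.065,.022],[.1,-.065,.022]])
mt=np.array([[237,87],[410,87],[393,323],[250,323]],float)
g=least_squares(lambda p:(proj('wrist',body(p,tc))-mt).ravel(),[.495,-.334,.06]);print('tray',g.x.round(4),g.fun.round(1))
for d in (0,.003,.006):
  q=[.4956+d,-.3339,.066]; print(d,(proj('wrist',body(q,np.r_[P,[[.056,.011,.042]]])+[0,0,.2105])).round(1).tolist())
E
```

```text
[ 0.4962 -0.3339  0.0669  0.1252] [ 0.8  0.6 -0.2  0.6 -2.5 -0.9  1.6 -0.9]
lower edge 0.08324595616711952
[[238.29251083 352.43636276]] [[238.375 351.375]]
tray [ 0.496  -0.3339  0.0614] [-1.1 -1.2  0.6 -0.2  1.1  1.5 -0.4  0.8]
0 [[388.5, 234.9], [260.2, 234.8], [351.3, 170.4], [294.9, 170.3], [361.7, 609.6]]
0.003 [[386.4, 251.3], [259.9, 251.2], [350.6, 178.0], [294.5, 178.0], [360.5, 614.9]]
0.006 [[384.4, 267.3], [259.6, 267.2], [350.0, 185.6], [294.1, 185.6], [359.3, 620.1]]
```

View pics/s12raw.png

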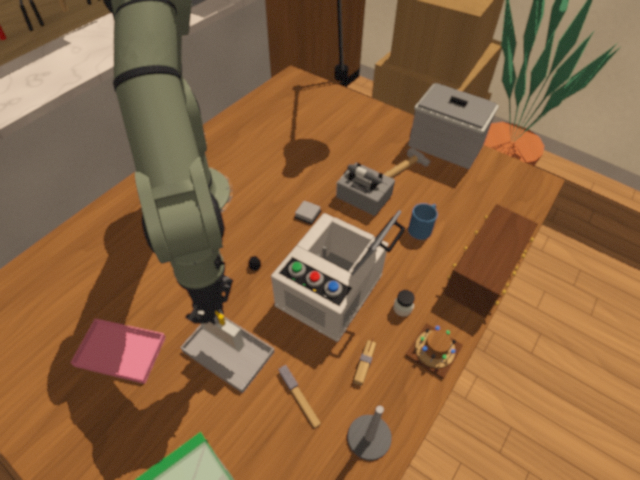

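```bash
python3 - <<'E'
from workcell import status, finish_job
import numpy as np
s=status.read_state();print(s['time_s'],s['tcp_pos'],s['grip_width'],s['force'],np.abs(s['joint_velocities']).max())
print(finish_job())
E
```

```text
20.3 [ 0.49543903 -0.33384881  0.17019105] 0.009352627763075279 [-0.86289326  0.0512641  -1.59767527] 0.001898244571594739
the job is handed in; nothing more can be done
None
```

The job is done and handed in at 20.3 s.

- **Keys:** I pressed the red stop key, then the blue filter-shake key. Both bottomed out, with readings of about 25 N and 21 N. The green start key was never touched.
- **Hatch:** I lifted it by its handle to about 1.88 rad and it stayed open when released. The side load while lifting reached about 34 N, so I adjusted the path and it fell.
- **Cassette:** I drew it straight up by its yellow tab and carried it upright over the extractor to the tray.

**Last checks:**
- **Position:** the cassette is within about 1 mm of the tray's centre and within 0.006 rad of its long axis.
- **Height:** the lower edge is about 82–83 mm above the bench.
- **Grip:** the arm was still, and the reading of about 1.6 N matches the cassette's weight.
- **Surroundings:** the tray and the other loose things looked unmoved in the last pictures.

No check failed. The weight reading dipped to 0.3 N in one sample just after lowering. The hatch angle comes from the arm's position on the handle, not from a separate measurement.

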